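# Lock the lathe spindle and seat the chuck key

## Task

Get the lathe's chuck ready for tightening on the blank: first swing the spindle's lock ring by its red-ball lever from the free side all the way to the red locked mark. Then take the T-handled chuck key out of its wooden rack, set its square end in the socket on top of the chuck, turning it until the square slips in, and push it fully home against its ejector spring. Finish while holding the key pressed fully home and upright (if let go, its spring lifts it out of drive), with the lock still on, and leave the bowl and the gouge where they are.

Things in the scene. Friction and masses are not known exactly. Their poses are not given: they have to be found in the camera images.
- lock_ring (a joint): black spindle lock ring, 80 mm across, turning on the level spindle between headstock and chuck. 0 = lever at the white mark (free), 1.4 = end stop, lever at the red mark (locked). Grows as the lever swings over the top away from the robot. About 2.5 N at the ball moves it; it stays where it is left. At value j the lever leans j - 0.7 rad from upright, positive to +x of lock_axis.
- lock_knob (a point): centre of the red ball, 22 mm across, at the end of the lock ring's lever (rod 12 mm thick), 85 mm from the spindle axis. It swings in a plane across the spindle. Chuck on one side of that plane: rear face 13 mm away, top 228 mm above the bench. Headstock on the other: face 29 mm away, top 250 mm; a bearing cap 104 mm across before it begins 11 mm away.
- lock_axis (a point): point of the spindle axis in the plane of the ball, 180 mm above the bench. Fixed to the lathe: y runs along the spindle to the headstock, x level across the lathe away from the robot, z up.
- socket (a point): centre of the mouth of the square socket in the brass pinion (24 mm across) on top of the chuck, 227.5 mm above the bench, facing straight up; 33 mm from lock_axis in -y of that point. Socket 13.4 mm square, 17.5 mm deep, oiled steel. Its x and y run parallel to the square's sides, z up. The pinion starts at any angle and turns stiffly (0.08 N m) with the key.
- key_grip (a point): centre of the chuck key's steel head: flat-sided block 24 mm thick (key's x), 26 wide (y), 36 high (z). From its y sides a cross bar 10 to 15 mm thick reaches 58 mm either way along the key's y, 6 mm above this point. Grip it across the x sides. z points from tip to head. The key starts upright in its rack, this point 87 mm above the bench. Key mass about 0.27 kg.
- key_tip (a point): centre of the lower end of the key's square shaft, 78 mm below key_grip. Shaft 12 mm square, sides parallel to the key's x and y, so it fits the socket at every quarter turn; last 2 mm taper to 10 mm. A round housing 31 mm across reaches from 31 to 53 mm above the tip.
- key_sleeve (a joint): how far (m) the orange ejector sleeve, 22 mm across, round the key's square shaft is pushed up; 0 = sprung out, its end 5 mm above the tip. It meets the socket's rim when the tip is 5 mm deep; its spring then pushes the key out with 6 N, rising to 12 N when the tip stands on the socket's floor (home, 17.5 mm deep, value 0.0125).
- rack: dark wooden block 56 x 110 x 40 mm (x, y, z), fixed to the bench, origin at the centre of its underside. The key hangs by its housing in the hole at the block's centre, 34 mm deep, tip 9 mm above the bench; lift it 32 mm to clear. Two short hex bits stand 42 mm to either side of the hole along y, up to 63 mm above the bench.
- bowl: small turned wooden bowl, 104 mm across and 48 mm high, origin at the centre of its underside; leave alone
- gouge: turning gouge lying on the bench, 293 mm long along its y, 26 mm thick, origin under its middle; leave alone
Things that resemble listed ones, but are neither listed nor needed, are in the scene too. Leave any purple or turquoise look-alike of the part that bears key_grip alone.

How it is judged:
On the way, in this order (a step that is already met when the one before it is completed fails the run):
1. the spindle lock ring stands at its red locked mark (value of joint lock_ring above 1.28 rad), for 0.2 s.
2. the key's square is home in the socket (z of key_tip in the frame of socket below -0.015 m and horizontal distance between key_tip and socket below 0.004 m), for 0.2 s.
At the end, for the whole second after the job is handed in: the lock ring is within 0.12 rad of its locked stop (joint above 1.28), the key's tip is more than 15 mm down the socket (home is 17.5), within 4 mm of its centre line and upright within 0.12 rad, and the fingers still hold the key there (over 3 N) (all of step 2 and value of joint lock_ring above 1.28 rad and angle between the z axis of key_tip and the z axis of socket, either way round below 0.12 rad and contact force between the fingers and key above 3 N); the arm keeps its last pose, push and grip.
It fails at once if the bowl or the gouge was shifted by more than 30 mm (distance of any of bowl, gouge from where it was at the start of the episode above 0.03 m).
It also fails if it takes over 61 s, if anything falls off the work surface, if the arm or the gripper's body presses on something with over 40 N, if the wrist force passes 120 N, or if a joint passes its speed limit or range.

## Robot

A 7-joint arm with a two-finger parallel gripper is mounted at the origin on the work surface. World frame = base frame: x ahead of the robot, y to its left, z up, the work surface at z = 0. Lengths are in m, angles in rad, forces in N, time in s.
With the tool pointing down it reaches from about 0.425 to 0.875 m from the base axis. Payload 4.7 kg.
Tool frame: the origin (TCP) lies between the finger pads; the fingertips stand 14 mm ahead of it and the grasp point (between the pads) lies 5 mm behind it; z points along the fingers, y is the line along which they close (so a half turn about z gives the same grasp; the last joint's range is limited). The gripper opens to 87 mm and grips with 3 to 60 N. Pads are 19 mm wide; open, the fingers measure 117 mm over their backs; the gripper's body (75 mm by 190 mm) begins 51 mm behind the grasp point.
Start: joints at [-1.276, 0.321, -0.07, 1.45, 0.023, 1.371, -0.057], TCP at [0.18, 0.625, 0.237] pointing down, gripper open.
Joint ranges: [-2.86, 2.86], [-0.3, 2.09], [-1.38, 1.24], [0.06, 2.45], [-1.56, 4.7], [0.09, 2.05], [-2.69, 2.69]. Speed limits (rad/s): [2.57, 2.57, 3.14, 3.14, 3.14, 3.14, 3.14].

## Interface

Orientations are given as a rotation vector (axis times angle).
In Python, from bench import get_state, get_image, camera_params, close_job gives the robot as it stands. The module is installed in compiled form; this text tells all that it offers.
- The arm moves only by the tool arm_command, never from a script. Its argument "motion" is a list of rows, each a list of 5 numbers: the finger opening in mm, from 0 to 87, then the shift along the tool's x, y, z in mm, then the turn about the tool's z in degrees. In form: [[gripper, x, y, z, spin], ...]. A call has 1 to 5 rows; each row is the pose to reach, as a shift and turn from the pose commanded when the call began, along the tool's axes at that moment; what a row does not reach only later rows make up. A row lasts 1/12 s, in which the tool goes at most 41.7 mm and 7.16 degrees, less where a joint would pass 70% of its speed; a pose out of reach is approached as far as the arm can. A call with a gripper value outside its range is refused whole. The fingers move at their own pace and stop on an object; "newtons" is the grip in N (left out, the last holds). Time passes only in rows, so rows that repeat a pose let the fingers close. It gives the time, the measured TCP pose, the force, the opening and the grip force at its end, in the units of the state.
- get_state(): the state, without advancing time (a new reading comes with each control period).
- get_image(name): name is "scene" or "top" or "wrist"; returns (picture, depth): 480x640x3 uint8, red, green, blue; 480x640 float32, m along the optical axis (not along the pixel's ray), 0 where there is no reading.
- camera_params(name): a dict with "intrinsics" (3x3 intrinsics, pixels), "extrinsics" (4x4, takes a point from camera to world coordinates). Camera axes: x right, y down, z forward; pixel columns grow to the right and rows downward; lengths in m; the calibration is good to about 2 mm. A picture is of the moment at which its call begins: read the wrist's pose just before it. camera_params takes no time and is no camera call; for the wrist camera it gives the pose at the moment of the call.
- close_job(): hands the job in; it is judged then, once.
The state is a dict: "time": time; "joint_positions": joint angles; "qd": joint speeds; "joint_torque": joint torques, N m; "position": TCP position; "tool_rot": TCP orientation; "ft_force": force on the tool from outside, world axes, zero at the start; "torque": the same for the moment, N m; "grip_width": opening from 0.0 (shut) to 1.0 (fully open); "grip_force": force on a finger pad.
Only numpy, scipy, OpenCV 4.12 (cv2) and the standard library are available. Lean on these libraries where they do the work, as an engineer would, in place of code of your own. Each camera call takes 0.05 s, during which the arm holds its last target. There are 200 camera calls.

## Working session

There is one attempt and no reset: what is moved stays moved. The work goes in short steps, Python scripts to look and compute and a tool call to move; the robot and the scene stay as the last step left them, time stands still between calls to the robot, and variables do not carry over. Pictures are saved under pics/ and viewed, at most 10 in all, crops included, and the job is handed in when it is done.

Besides the shell and the picture viewer there is one more tool, called after "Request:" by a JSON object that holds its "name" and its "arguments", one argument or row to a line. arm_command: Moves the arm, as the interface text tells. Its arguments: {"type":"object","properties":{"motion":{"type":"array"},"newtons":{"type":"number"}},"required":["motion"]}

```bash
mkdir -p pics; cat > h.py <<'E'
import numpy as np,cv2
from scipy.spatial.transform import Rotation as R
from bench import get_state,get_image,camera_params,close_job
def snap(n,f=None):
    c=camera_params(n);K=np.array(c["intrinsics"]);T=np.array(c["extrinsics"]);im,d=get_image(n)
    if f: cv2.imwrite("pics/"+f,cv2.cvtColor(im,cv2.COLOR_RGB2BGR)); np.savez("pics/"+f[:-4]+".npz",im=im,d=d,K=K,T=T)
    return im,d,K,T
def ld(f): z=np.load("pics/"+f+".npz"); return z["im"],z["d"],z["K"],z["T"]
def cloud(d,K,T):
    v,u=np.mgrid[:d.shape[0],:d.shape[1]]
    p=np.stack([(u-K[0,2])/K[0,0]*d,(v-K[1,2])/K[1,1]*d,d],-1)
    return p@T[:3,:3].T+T[:3,3]
def plane(u,v,z,K,T):
    r=T[:3,:3]@np.linalg.inv(K)@[u,v,1]; return T[:3,3]+r*(z-T[2,3])/r[2]
E
python3 - <<'E'
from h import *
s=get_state();print(s)
for n in("scene","top"):
    im,d,K,T=snap(n,n+"0.png");print(n,K.round(1).tolist(),T.round(3).tolist())
E
```

```text
{'time': 0.0, 'joint_positions': array([-1.27590538,  0.32180206, -0.07011374,  1.45170235,  0.02263393,
        1.37077527, -0.05688945]), 'qd': array([ 0.00135494,  0.00180141,  0.00144752,  0.00032943, -0.0001923 ,
        0.00073953,  0.00027935]), 'joint_torque': array([-6.06041613e-04, -4.91300261e+01, -4.04407466e-01, -3.12524629e+01,
       -6.38546515e-02,  4.41243604e-02,  2.04380799e-04]), 'position': array([0.18001848, 0.62402049, 0.23546159]), 'tool_rot': array([-4.39479354e-01, -3.11055503e+00,  2.97500123e-03]), 'ft_force': array([-0.04071001,  0.6214134 , -0.32961408]), 'torque': array([-0.01070476,  0.02870164, -0.02184179]), 'grip_force': 0.0, 'grip_width': 0.9967346681395524}
scene [[561.9, 0.0, 329.2], [0.0, 561.9, 234.7], [0.0, 0.0, 1.0]] [[0.869, 0.396, -0.297, 0.766], [0.495, -0.691, 0.526, -0.478], [0.003, -0.604, -0.797, 1.032], [0.0, 0.0, 0.0, 1.0]]
top [[591.0, 0.0, 330.2], [0.0, 591.0, 239.0], [0.0, 0.0, 1.0]] [[0.02, -0.992, 0.123, 0.257], [-1.0, -0.021, -0.007, 0.085], [0.009, -0.122, -0.992, 1.565], [0.0, 0.0, 0.0, 1.0]]
```

View pics/scene0.png

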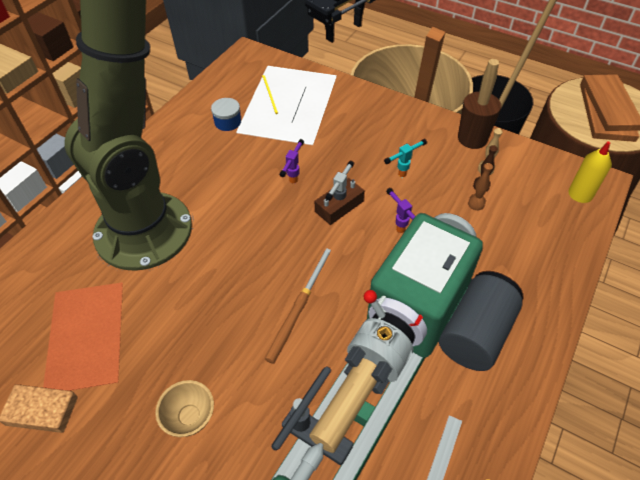

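View pics/top0.png

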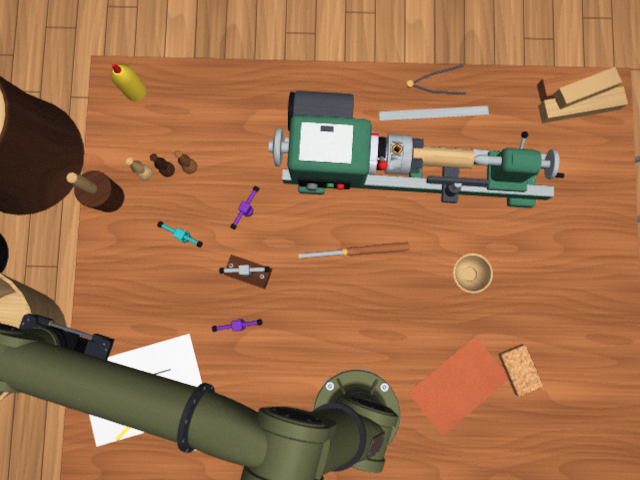

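The scene view shows the steel key in its wooden rack at scene (341,180) / top (245,270). Also there are look-alikes: purple at (292,162) and (402,212), turquoise at (405,157), all without a rack. The red ball is at scene (370,296) / top (383,165), the socket at scene (385,333) / top (398,149), the bowl at scene (185,407) and the gouge at scene (298,305).

```bash
python3 - <<'E'
from h import *
for n,rk,rl in(("scene",(275,410,135,235),(340,440,270,370)),("top",(200,290,235,305),(360,430,120,185))):
    im,d,K,T=ld(n+"0");P=cloud(d,K,T);hsv=cv2.cvtColor(im,cv2.COLOR_RGB2HSV)
    v,u=np.mgrid[:480,:640]
    box=lambda r:(u>r[0])&(u<r[1])&(v>r[2])&(v<r[3])
    red=(((hsv[...,0]<6)|(hsv[...,0]>174))&(hsv[...,1]>180)&(hsv[...,2]>100)&box(rl)).astype(np.uint8)
    N,L,S,C=cv2.connectedComponentsWithStats(red)
    for i in range(1,N):
        if S[i,4]>8:print(n,"red",S[i],C[i].round(1),np.median(P[L==i],0).round(4),P[L==i][:,2].max().round(3))
    # key: grey, high, in rack
    k=box(rk)&(P[...,2]>.07)&(P[...,2]<.12)&(hsv[...,1]<70)
    q=P[k];c,sz,a=cv2.minAreaRect(q[:,:2].astype(np.float32)*1000);print("key",len(q),c,sz,a,q[:,2].max(),q[:,:2].mean(0))
    m=box(rk)&(P[...,2]>.03)&(P[...,2]<.05)&(hsv[...,2]<120)
    q=P[m&(np.hypot(P[...,0]-c[0]/1000,P[...,1]-c[1]/1000)<.08)]
    print("rack",len(q),cv2.minAreaRect(q[:,:2].astype(np.float32)*1000))
    # brass
    b=((hsv[...,0]>12)&(hsv[...,0]<28)&(hsv[...,1]>90)&box((375,400,315,350) if n=="scene" else (386,410,138,162))).astype(np.uint8)
    N,L,S,C=cv2.connectedComponentsWithStats(b)
    for i in range(1,N):
        if S[i,4]>8:print("brass",S[i],C[i],plane(*C[i],.2275,K,T).round(4),np.median(P[L==i],0).round(4))
    # headstock top outline
    g=(hsv[...,0]>65)&(hsv[...,0]<90)&(hsv[...,1]>80)&(P[...,2]>.235)&(P[...,2]<.26)
    q=P[g];print("head",len(q),cv2.minAreaRect(q[:,:2].astype(np.float32)*1000),q[:,2].max())
im,_,_,_=ld("scene0")
a=cv2.resize(im[130:230,270:430],(800,500),interpolation=cv2.INTER_CUBIC)[:, :]
b=cv2.resize(im[280:370,340:440],(0,0),fx=4,fy=4,interpolation=cv2.INTER_CUBIC)
a=cv2.resize(a,(400,250));o=np.zeros((360,800,3),np.uint8);o[:250,:400]=a;o[:,400:]=b[:360]
cv2.imwrite("pics/c1.png",o[...,::-1])
E
```

```text
scene red [364 290  13  13 132] [369.7 296. ] [ 0.5944 -0.0421  0.2575] 1.032
scene red [411 315  12  11  45] [417.2 320.4] [ 0.6747 -0.0248  0.2217] 0.225
key 383 (345.87860107421875, 320.38421630859375) (279.1800537109375, 186.96873474121094) 23.7706241607666 0.10809558576871026 [0.35743753 0.29249998]
rack 589 ((360.80181884765625, 289.44232177734375), (109.8932113647461, 58.760257720947266), 71.6255874633789)
brass [377 327  15  13 159] [384.12578616 332.88050314] [ 0.6388 -0.0739  0.2275] [ 0.6375 -0.0698  0.2256]
head 3230 ((645.798583984375, 82.49825286865234), (182.81961059570312, 128.87313842773438), 87.71456146240234) 0.24490146339637175
top red [371 133   8   2  15] [374.3 133.5] [ 0.6733 -0.0214  0.2234] 0.231
top red [378 161   9   9  61] [382.2 164.9] [ 0.5896 -0.0375  0.2596] 0.266
key 276 (368.45953369140625, 320.2939147949219) (182.62875366210938, 51.907920837402344) 71.48809051513672 0.11072974515247114 [0.35675756 0.28775369]
rack 487 ((358.74505615234375, 292.1899108886719), (100.11983489990234, 54.43741989135742), 72.52061462402344)
brass [392 144  10  10  70] [396.45714286 148.52857143] [ 0.6377 -0.0737  0.2275] [ 0.6396 -0.0749  0.2268]
head 2079 ((641.1510009765625, 83.14617156982422), (184.66091918945312, 131.4762725830078), 87.75361633300781) 0.25092941836071203
```

View pics/c1.png

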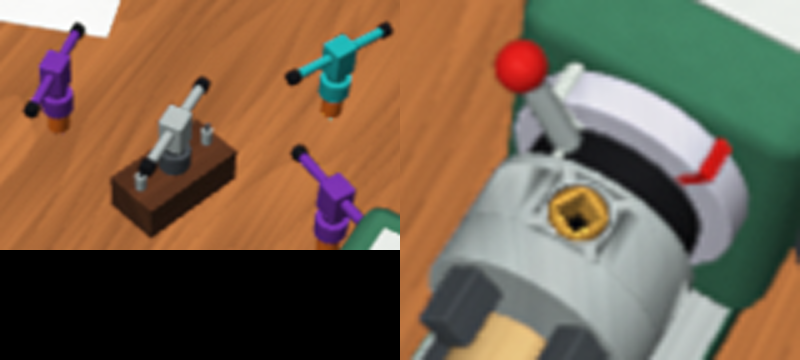

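The crop confirms it: the grey steel key standing in the dark rack is the one meant. The purple and turquoise ones stand on the bench with no rack. The ball is on the white-mark (free) side, and the socket square looks turned about 45° to the lathe.

```bash
cat >> h.py <<'E'
def goal(p,hd):
    """shift (mm, tool axes) and spin (deg) to put TCP at p with tool y heading hd (deg, mod 180)"""
    s=get_state();M=R.from_rotvec(s["tool_rot"]).as_matrix()
    h=np.degrees(np.arctan2(M[1,1],M[0,1]));e=(hd-h+90)%180-90
    return "shift",(M.T@(np.array(p)-s["position"])*1000).round(1),"spin",round(-e,1),"heading",round(h,1),"pos",s["position"].round(4),"z-tool",M[:,2].round(3),"q7",s["joint_positions"][6].round(2)
def tri(a,b):
    A=[];B=[]
    for (u,v,K,T) in(a,b):
        r=T[:3,:3]@np.linalg.inv(K)@[u,v,1];r/=np.linalg.norm(r);Q=np.eye(3)-np.outer(r,r);A.append(Q);B.append(Q@T[:3,3])
    x,res,*_=np.linalg.lstsq(np.vstack(A),np.hstack(B),rcond=None);return x,res
E
python3 - <<'E'
from h import *
_,_,K1,T1=ld("scene0");_,_,K2,T2=ld("top0")
print("knob",tri((369.7,296,K1,T1),(382.2,164.9,K2,T2)))
print("sock",tri((384.1,332.9,K1,T1),(396.5,148.5,K2,T2)))
im,d,K,T=ld("top0");P=cloud(d,K,T);hsv=cv2.cvtColor(im,cv2.COLOR_RGB2HSV)
m=np.zeros((480,640),np.uint8);m[255:290,210:285]=((P[255:290,210:285,2]>.08)).astype(np.uint8)
N,L,S,C=cv2.connectedComponentsWithStats(m)
for i in range(1,N):
    if S[i,4]>20:
        v,u=np.nonzero(L==i);q=np.array([plane(a,b,.093,K,T)[:2]*1000 for a,b in zip(u,v)],np.float32);print("key",S[i],cv2.minAreaRect(q))
ys=np.array([.04,.9992,0]);s=np.array([.638,-.0738,.2275]);ax=s+.033*ys
print("axis",ax); print(goal([.55,-.0408,.300],87.7))
E
```

```text
knob (array([ 0.59256252, -0.03833547,  0.25066894]), array([6.61541616e-07]))
sock (array([ 0.63834478, -0.07368886,  0.22655036]), array([2.1056385e-07]))
key [219 265  51  11 290] ((356.56005859375, 288.2150573730469), (24.93101692199707, 124.37642669677734), 1.2066739797592163)
axis [ 0.63932   -0.0408264  0.2275   ]
('shift', array([-539.7, -536.4,  -63.4]), 'spin', np.float64(-13.8), 'heading', np.float64(73.9), 'pos', array([0.18  , 0.6241, 0.2355]), 'z-tool', array([-0.   , -0.002, -1.   ]), 'q7', np.float64(-0.06))
```

Request:
{"name": "arm_command", "arguments": {
  "motion": [
    [0, -27, -27, -6, 0],
    [0, -54, -54, -13, 0],
    [0, -81, -81, -20, 0],
    [0, -108, -108, -26, 0],
    [0, -135, -134, -32, 0]
  ]
}}

```text
time: 0.52
position: [0.2733, 0.4564, 0.2684]
tool_rot: [-0.439, -3.11, 0.001]
ft_force: [0.7, 0.8, 0.1]
grip_width: 0.704
grip_force: 0.0
```

Request:
{"name": "arm_command", "arguments": {
  "motion": [
    [0, -27, -27, -6, 0],
    [0, -54, -54, -13, 0],
    [0, -81, -81, -20, 0],
    [0, -108, -108, -26, 0],
    [0, -135, -134, -32, 0]
  ]
}}

```text
time: 0.93
position: [0.3657, 0.2902, 0.3007]
tool_rot: [-0.44, -3.11, -0.0]
ft_force: [0.8, -0.3, -0.7]
grip_width: 0.324
grip_force: 0.0
```

Request:
{"name": "arm_command", "arguments": {
  "motion": [
    [0, -27, -27, 0, 0],
    [0, -54, -54, 0, 0],
    [0, -81, -81, 0, 0],
    [0, -108, -108, 0, 0],
    [0, -135, -134, 0, 0]
  ]
}}

```text
time: 1.35
position: [0.4582, 0.124, 0.3004]
tool_rot: [-0.44, -3.111, -0.001]
ft_force: [0.7, 0.7, 0.1]
grip_width: 0.021
grip_force: 0.0
```

Request:
{"name": "arm_command", "arguments": {
  "motion": [
    [0, -27, -27, 0, -3],
    [0, -54, -54, 0, -7],
    [0, -81, -81, 0, -10],
    [0, -108, -108, 0, -13.8],
    [0, -135, -134, 0, -13.8]
  ]
}}

```text
time: 1.77
position: [0.5508, -0.042, 0.3005]
tool_rot: [0.058, 3.141, 0.0]
ft_force: [0.2, 0.2, -0.3]
grip_width: 0.006
grip_force: 0.0
```

```bash
python3 -c "
from h import *
print(goal([.55,-.0408,.255],87.7)); print(get_state()['joint_positions'].round(2),get_state()['time'],get_state()['ft_force'])"
```

```text
('shift', array([ 0.8,  1.2, 45.5]), 'spin', np.float64(0.2), 'heading', np.float64(87.9), 'pos', array([ 0.5508, -0.042 ,  0.3005]), 'z-tool', array([ 0.,  0., -1.]), 'q7', np.float64(1.61))
[-0.58  0.09  0.65  1.62 -0.06  1.45  1.61] 1.7667 [ 0.2074102   0.19779182 -0.32500457]
```

Request:
{"name": "arm_command", "arguments": {
  "motion": [
    [0, 0, 1, 25, 0],
    [0, 0, 1, 46, 0],
    [0, 0, 1, 46, 0]
  ]
}}

```text
time: 2.02
position: [0.548, -0.0396, 0.2501]
tool_rot: [-0.065, -3.133, 0.002]
ft_force: [-1.0, 1.2, -0.3]
grip_width: 0.006
grip_force: 0.0
```

Request:
{"name": "arm_command", "arguments": {
  "motion": [
    [0, -10, 0, 0, 0],
    [0, -22, 0, 0, 0],
    [0, -34, 0, 0, 0],
    [0, -45, 0, 0, 0],
    [0, -56, 0, 0, 0]
  ]
}}

```text
time: 2.43
position: [0.6059, -0.0395, 0.2559]
tool_rot: [-0.059, -3.139, -0.004]
ft_force: [-5.1, 1.5, 3.7]
grip_width: 0.002
grip_force: 2.2
```

Request:
{"name": "arm_command", "arguments": {
  "motion": [
    [0, -10, 0, 0, 0],
    [0, -20, 0, 0, 0],
    [0, -30, 0, 0, 0],
    [0, -38, 0, 0, 0],
    [0, -44, 0, 0, 0]
  ]
}}

```text
time: 2.85
position: [0.6496, -0.0418, 0.2541]
tool_rot: [-0.06, -3.137, -0.001]
ft_force: [-4.3, 1.7, -1.6]
grip_width: 0.007
grip_force: 1.9
```

```bash
python3 - <<'E'
from h import *
print(goal([.670,-.040,.254],87.7))
im,d,K,T=snap("scene","s1.png");o=cv2.resize(im[260:370,340:460],(0,0),fx=4,fy=4);cv2.imwrite("pics/s1c.png",o[...,::-1])
E
```

```text
('shift', array([-20.3,   2.6,  -0. ]), 'spin', np.float64(0.1), 'heading', np.float64(87.8), 'pos', array([ 0.6496, -0.0418,  0.2541]), 'z-tool', array([-0.004,  0.001, -1.   ]), 'q7', np.float64(1.72))
```

View pics/s1c.png

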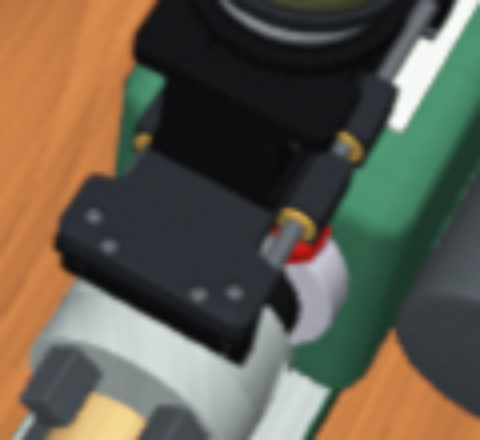

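The picture shows the gripper over the chuck, with the ball hidden behind it and the red mark just visible. The push goes on.

Request:
{"name": "arm_command", "arguments": {
  "motion": [
    [0, -6, 0, 0, 0],
    [0, -11, 0, 0, 0],
    [0, -16, 0, 0, 0],
    [0, -16, 0, 0, 0]
  ]
}}

```text
time: 3.23
position: [0.6673, -0.044, 0.2547]
tool_rot: [0.063, 3.14, -0.001]
ft_force: [-1.6, 0.7, -0.3]
grip_width: 0.004
grip_force: 1.0
```

Request:
{"name": "arm_command", "arguments": {
  "motion": [
    [0, -3, 0, 0, 0],
    [0, -6, 0, 0, 0],
    [0, -6, 0, 0, 0]
  ]
}}

```text
time: 3.48
position: [0.6723, -0.044, 0.2541]
tool_rot: [-0.063, -3.14, 0.0]
ft_force: [-3.9, 0.9, -1.8]
grip_width: 0.005
grip_force: 1.9
```

Request:
{"name": "arm_command", "arguments": {
  "motion": [
    [0, -2, 0, 0, 0],
    [0, -4, 0, 0, 0],
    [0, -4, 0, 0, 0]
  ]
}}

```text
time: 3.73
position: [0.6731, -0.0441, 0.2538]
tool_rot: [-0.063, -3.132, -0.001]
ft_force: [-13.2, 1.9, 1.5]
grip_width: 0.007
grip_force: 6.4
```

Request:
{"name": "arm_command", "arguments": {
  "motion": [
    [0, -2, 0, 0, 0],
    [0, -4, 0, 0, 0],
    [0, -4, 0, 0, 0]
  ]
}}

```text
time: 3.98
position: [0.6738, -0.0442, 0.2535]
tool_rot: [-0.063, -3.124, -0.003]
ft_force: [-22.0, 1.6, 4.6]
grip_width: 0.003
grip_force: 11.1
```

End stop is reached (the force rises with no further motion). I'll retreat, check, then go to the key.

Request:
{"name": "arm_command", "arguments": {
  "motion": [
    [0, 15, 0, 0, 0],
    [0, 30, 0, -10, 0],
    [20, 35, 0, -45, 0],
    [50, 40, 0, -60, 0]
  ]
}}

```text
time: 4.32
position: [0.6419, -0.0432, 0.3187]
tool_rot: [0.063, 3.133, 0.0]
ft_force: [0.3, -1.0, 1.1]
grip_width: 0.089
grip_force: 0.0
```

```bash
python3 - <<'E'
from h import *
print(goal([.3566,.2882,.24],1.2)); print(get_state()['joint_positions'].round(2))
E
```

```text
('shift', array([299. , 319.7,  76.5]), 'spin', np.float64(86.5), 'heading', np.float64(87.7), 'pos', array([ 0.6419, -0.0432,  0.3187]), 'z-tool', array([ 0.008,  0.   , -1.   ]), 'q7', np.float64(1.7))
[-0.48  0.32  0.67  1.37 -0.19  1.52  1.7 ]
```

```bash
python3 - <<'E'
from h import *
snap("scene","s2.png");im,d,K,T=snap("wrist","w2.png");print(K.round(1).tolist(),T.round(3).tolist())
a=ld("s2")[0][270:360,340:450];a=cv2.resize(a,(0,0),fx=3,fy=3);b=cv2.resize(im,(460,345))
o=np.zeros((345,800,3),np.uint8);o[:270,:330]=a;o[:,340:]=b;cv2.imwrite("pics/c2.png",o[...,::-1])
E
```

```text
[[372.4, 0.0, 319.2], [0.0, 372.4, 234.9], [0.0, 0.0, 1.0]] [[0.042, 0.963, 0.267, 0.571], [0.999, -0.041, -0.01, -0.04], [0.002, 0.267, -0.964, 0.47], [0.0, 0.0, 0.0, 1.0]]
```

View pics/c2.png

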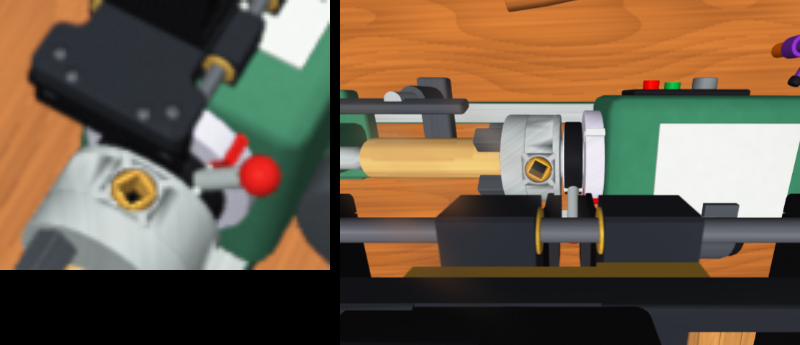

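The ball now stands at the red mark (scene crop 260,175). In the wrist view the socket is at about (275,236) full-frame. Next I measure its square angle.

```bash
python3 - <<'E'
from h import *
im,d,K,T=ld("w2")
c=im[215:258,252:300];hsv=cv2.cvtColor(im,cv2.COLOR_RGB2HSV)
b=((hsv[...,0]>8)&(hsv[...,0]<32)&(hsv[...,1]>90)).astype(np.uint8);b[:215]=0;b[258:]=0;b[:,:252]=0;b[:,300:]=0
v,u=np.nonzero(b);q=np.array([plane(x,y,.2275,K,T)[:2]*1000 for x,y in zip(u,v)],np.float32)
h=cv2.convexHull(q);print("brass",len(q),cv2.minEnclosingCircle(h),cv2.minAreaRect(q))
g=cv2.resize(c,(0,0),fx=10,fy=10,interpolation=cv2.INTER_CUBIC);s=cv2.resize(ld("s2")[0][318:348,368:402],(0,0),fx=10,fy=10,interpolation=cv2.INTER_CUBIC)
o=np.zeros((430,480+350,3),np.uint8);o[:430,:480]=g;o[:300,490:]=s;cv2.imwrite("pics/c3.png",cv2.resize(o,(790,409))[...,::-1])
E
```

```text
brass 815 ((636.9880981445312, -71.55488586425781), 12.369048118591309) ((636.9219360351562, -71.42485046386719), (24.414770126342773, 23.809083938598633), 87.5732421875)
```

View pics/c3.png

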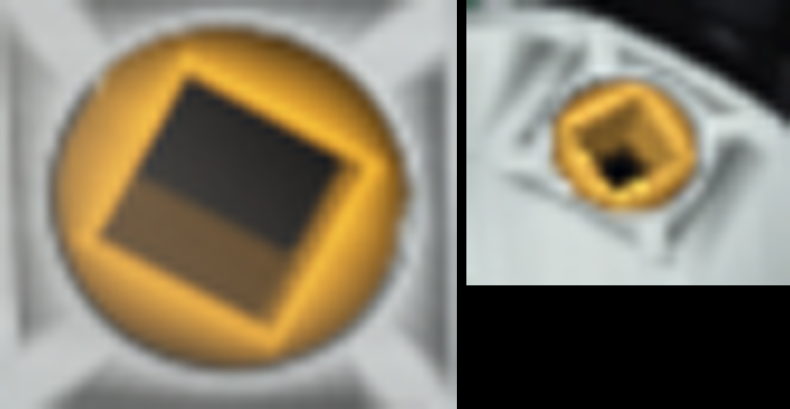

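Request:
{"name": "arm_command", "arguments": {
  "motion": [
    [55, 30, 28, 0, 0],
    [60, 60, 56, 0, 0],
    [60, 90, 84, 0, 0],
    [60, 120, 112, 0, 0],
    [60, 140, 142, 0, 0]
  ]
}}

```text
time: 4.83
position: [0.5049, 0.1058, 0.3147]
tool_rot: [0.063, 3.139, 0.002]
ft_force: [1.5, -0.2, -0.1]
grip_width: 0.546
grip_force: 0.0
```

Request:
{"name": "arm_command", "arguments": {
  "motion": [
    [60, 28, 28, 7, 7],
    [60, 56, 56, 14, 14],
    [60, 84, 84, 21, 21],
    [60, 112, 112, 28, 28],
    [60, 140, 140, 35, 35]
  ]
}}

```text
time: 5.25
position: [0.3878, 0.2348, 0.2836]
tool_rot: [0.893, 3.01, 0.004]
ft_force: [0.5, 1.3, -0.4]
grip_width: 0.685
grip_force: 0.0
```

```bash
python3 - <<'E'
from h import *
print(goal([.3566,.2882,.24],1.2)); print(get_state()['joint_positions'].round(2))
E
```

```text
('shift', array([55.3, 27.7, 43.7]), 'spin', np.float64(55.7), 'heading', np.float64(56.9), 'pos', array([0.3878, 0.2348, 0.2836]), 'z-tool', array([ 0.002,  0.002, -1.   ]), 'q7', np.float64(0.35))
[-0.93 -0.14  0.3   1.85  0.04  1.42  0.35]
```

The enlarged view shows the square socket clearly, with corners at crop (190,75), (375,163), (270,335) and (97,238).

```bash
python3 - <<'E'
from h import *
im,d,K,T=ld("w2")
c=np.array([plane(251.5+x/9.52,214.5+y/9.52,.2275,K,T)[:2]*1000 for x,y in((190,75),(375,163),(270,335),(97,238))])
e=np.roll(c,-1,0)-c;print(c.mean(0),np.hypot(*e.T),np.degrees(np.arctan2(e[:,1],e[:,0]))%90)
E
```

```text
[637.38285481 -71.42592372] [14.3605696  14.94066412 14.09581747 13.82647836] [61.13322632 56.21690926 56.68392534 57.09705732]
```

Request:
{"name": "arm_command", "arguments": {
  "motion": [
    [60, 12, 6, 0, 7],
    [60, 24, 12, 0, 14],
    [60, 36, 18, 0, 21],
    [60, 48, 24, 0, 28],
    [60, 55, 28, 0, 35]
  ]
}}

```text
time: 5.67
position: [0.3569, 0.2885, 0.2836]
tool_rot: [-1.756, -2.604, -0.004]
ft_force: [0.6, 0.6, 0.8]
grip_width: 0.688
grip_force: 0.0
```

Request:
{"name": "arm_command", "arguments": {
  "motion": [
    [60, 0, 0, 0, 7],
    [60, 0, 0, 0, 14],
    [60, 0, 0, 0, 20.7],
    [60, 0, 0, 0, 20.7]
  ]
}}

```text
time: 6.0
position: [0.3578, 0.2871, 0.2837]
tool_rot: [-2.194, -2.248, -0.003]
ft_force: [-0.3, -0.4, 0.4]
grip_width: 0.691
grip_force: 0.0
```

```bash
python3 - <<'E'
from h import *
print(goal([.3566,.2882,.24],1.2)); print(get_state()['joint_positions'].round(2))
im,d,K,T=snap("wrist","w4.png")
P=cloud(d,K,T)
m=((P[...,2]>.075)&(P[...,2]<.12)&(np.hypot(P[...,0]-.357,P[...,1]-.288)<.075)).astype(np.uint8)
N,L,S,C=cv2.connectedComponentsWithStats(m)
for i in range(1,N):
    if S[i,4]>200:
        q=P[L==i];t=q[q[:,2]>np.percentile(q[:,2],90)-.003]
        print(S[i],q[:,2].max(),cv2.minAreaRect((q[:,:2]*1000).astype(np.float32)))
E
```

```text
('shift', array([ 1.1, -1.3, 43.7]), 'spin', np.float64(0.2), 'heading', np.float64(1.4), 'pos', array([0.3578, 0.2871, 0.2837]), 'z-tool', array([ 0.001,  0.002, -1.   ]), 'q7', np.float64(-0.73))
[-0.92 -0.12  0.17  1.83  0.02  1.42 -0.73]
[ 306  143   27  134 2041] 0.10749557958781247 ((357.1566162109375, 291.2618103027344), (23.611902236938477, 122.90509033203125), 1.4813565015792847)
```

View pics/w4.png

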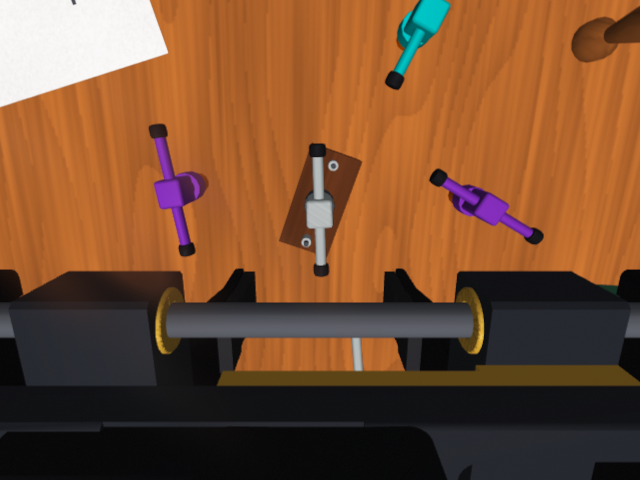

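The wrist view shows the steel key's head at (319,210), square to the gripper, between the two look-alikes and clear of them. I descend and grip.

Request:
{"name": "arm_command", "arguments": {
  "motion": [
    [60, 2, -0.6, 40, 0],
    [60, 2, -0.6, 80, 0],
    [60, 2, -0.6, 120, 0],
    [60, 2, -0.6, 150, 0],
    [60, 2, -0.6, 170, 0]
  ]
}}

```text
time: 6.47
position: [0.3553, 0.2872, 0.1104]
tool_rot: [-2.187, -2.255, 0.005]
ft_force: [-0.4, -0.4, 0.1]
grip_width: 0.688
grip_force: 0.0
```

Request:
{"name": "arm_command", "arguments": {
  "motion": [
    [60, 0, 0, 15, 0],
    [60, 0, 0, 31.5, 0],
    [60, 0, 0, 31.5, 0]
  ]
}}

```text
time: 6.72
position: [0.355, 0.287, 0.0792]
tool_rot: [-2.187, -2.255, 0.008]
ft_force: [-0.7, 0.5, -1.3]
grip_width: 0.694
grip_force: 0.0
```

Request:
{"name": "arm_command", "arguments": {
  "motion": [
    [15, 0, 0, 0, 0],
    [15, 0, 0, 0, 0],
    [15, 0, 0, 0, 0],
    [15, 0, 0, 0, 0],
    [15, 0, 0, 0, 0]
  ],
  "newtons": 40
}}

```text
time: 7.13
position: [0.357, 0.2889, 0.0832]
tool_rot: [-2.19, -2.252, -0.003]
ft_force: [-0.2, 0.4, -0.7]
grip_width: 0.397
grip_force: 0.0
```

Request:
{"name": "arm_command", "arguments": {
  "motion": [
    [15, 0, 0, 0, 0],
    [15, 0, 0, 0, 0],
    [15, 0, 0, 0, 0]
  ]
}}

```text
time: 7.38
position: [0.357, 0.2887, 0.0828]
tool_rot: [-2.191, -2.251, -0.002]
ft_force: [0.4, 0.4, 1.3]
grip_width: 0.276
grip_force: 39.8
```

Gripped: the width of 24 mm matches the head. I lift.

Request:
{"name": "arm_command", "arguments": {
  "motion": [
    [15, 0, 0, -10, 0],
    [15, 0, 0, -25, 0],
    [15, 0, 0, -45, 0],
    [15, 0, 0, -75, 0],
    [15, 0, 0, -110, 0]
  ],
  "newtons": 55
}}

```text
time: 7.8
position: [0.3548, 0.2869, 0.192]
tool_rot: [-2.191, -2.251, 0.008]
ft_force: [-0.4, 1.0, -2.2]
grip_width: 0.27
grip_force: 54.8
```

Request:
{"name": "arm_command", "arguments": {
  "motion": [
    [15, 0, 0, -35, 0],
    [15, 0, 0, -70, 0],
    [15, 0, 0, -105, 0],
    [15, 0, 0, -140, 0],
    [15, 0, 0, -175, 0]
  ]
}}

```text
time: 8.22
position: [0.3556, 0.2876, 0.3691]
tool_rot: [-2.191, -2.251, 0.002]
ft_force: [0.2, 1.0, -3.0]
grip_width: 0.274
grip_force: 54.8
```

```bash
python3 - <<'E'
from h import *
print(goal([.638,-.073,.365],57.2-90),goal([.638,-.073,.365],57.2)); print(get_state()['joint_positions'].round(2),get_state()['grip_force'])
E
```

```text
('shift', array([-368.2,  272.4,    3.9]), 'spin', np.float64(34.4), 'heading', np.float64(1.6), 'pos', array([0.3556, 0.2876, 0.3691]), 'z-tool', array([-0.001, -0.   , -1.   ]), 'q7', np.float64(-0.73)) ('shift', array([-368.2,  272.4,    3.9]), 'spin', np.float64(-55.6), 'heading', np.float64(1.6), 'pos', array([0.3556, 0.2876, 0.3691]), 'z-tool', array([-0.001, -0.   , -1.   ]), 'q7', np.float64(-0.73))
[-0.93 -0.13  0.17  1.68  0.02  1.59 -0.73] 54.784792868304066
```

Request:
{"name": "arm_command", "arguments": {
  "motion": [
    [15, -25, 18, 0, 0],
    [15, -50, 37, 0, 0],
    [15, -75, 55, 0, 0],
    [15, -100, 73, 0, 0],
    [15, -123, 91, 0, 0]
  ]
}}

```text
time: 8.63
position: [0.4508, 0.1659, 0.3674]
tool_rot: [-2.191, -2.25, 0.001]
ft_force: [0.6, -0.3, -2.7]
grip_width: 0.265
grip_force: 54.8
```

Request:
{"name": "arm_command", "arguments": {
  "motion": [
    [15, -25, 18, 0, 0],
    [15, -50, 37, 0, 0],
    [15, -75, 55, 0, 0],
    [15, -100, 73, 0, 0],
    [15, -123, 91, 0, 0]
  ]
}}

```text
time: 9.05
position: [0.5451, 0.0457, 0.3673]
tool_rot: [-2.191, -2.25, 0.001]
ft_force: [0.1, 0.9, -2.8]
grip_width: 0.27
grip_force: 54.8
```

Request:
{"name": "arm_command", "arguments": {
  "motion": [
    [15, -25, 18, 0, 7],
    [15, -50, 37, 0, 14],
    [15, -75, 55, 0, 21],
    [15, -100, 73, 0, 28],
    [15, -122, 90, 0, 34.4]
  ]
}}

```text
time: 9.47
position: [0.6384, -0.0735, 0.367]
tool_rot: [-2.762, -1.494, 0.002]
ft_force: [-0.6, 0.9, -2.3]
grip_width: 0.275
grip_force: 54.8
```

Request:
{"name": "arm_command", "arguments": {
  "motion": [
    [15, 0, 0, 20, 0],
    [15, 0, 0, 40, 0],
    [15, 0, 0, 40, 0],
    [15, 0, 0, 40, 0]
  ]
}}

```text
time: 9.8
position: [0.6374, -0.0712, 0.326]
tool_rot: [-2.756, -1.503, 0.005]
ft_force: [0.1, 1.0, -1.3]
grip_width: 0.268
grip_force: 54.8
```

```bash
python3 - <<'E'
from h import *
print(goal([.638,-.073,.335],57.2-90),get_state()['ft_force'],get_state()['joint_positions'].round(2))
for i,n in enumerate(("scene","top","wrist")):
    im,d,K,T=snap(n,n+"5.png")
ims=[ld(n+"5")[0] for n in("scene","top","wrist")]
o=np.zeros((600,800,3),np.uint8)
o[:400,:400]=cv2.resize(ims[0][250:350,340:440],(400,400),interpolation=cv2.INTER_CUBIC)
o[:400,400:]=cv2.resize(ims[1][110:190,355:435],(400,400),interpolation=cv2.INTER_CUBIC)
o[400:,:267]=cv2.resize(ims[2],(267,200));cv2.imwrite("pics/c5.png",o[...,::-1])
E
```

```text
('shift', array([-1.2,  1.4, -9. ]), 'spin', np.float64(0.0), 'heading', np.float64(-32.8), 'pos', array([ 0.6374, -0.0712,  0.326 ]), 'z-tool', array([-0.004,  0.001, -1.   ]), 'q7', np.float64(-0.35)) [ 0.08357052  0.99623869 -1.27399631] [-0.46  0.33  0.7   1.35 -0.21  1.55 -0.35]
```

View pics/c5.png

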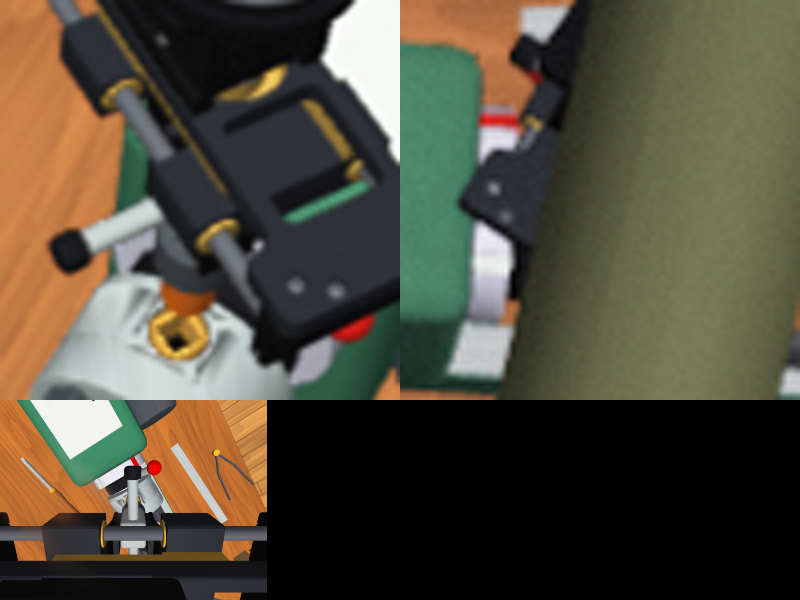

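Scene crop: the key hangs above the socket (crop 180,335) with its orange sleeve at about (188,300). I measure the sleeve's offset from the socket in this same camera.

```bash
cat > off.py <<'E'
from h import *
import sys
from scipy.optimize import fsolve
def proj(p,K,T):
    q=(p-T[:3,3])@T[:3,:3];q=q@K.T;return q[:,:2]/q[:,2:]
def off(f,zs):
    im,d,K,T=ld(f);im=im[310:350,370:402] if 0 else im
    x0,y0,F=360,290,8
    c=cv2.resize(im[y0:y0+70,x0:x0+60],(0,0),fx=F,fy=F,interpolation=cv2.INTER_CUBIC);hsv=cv2.cvtColor(c,cv2.COLOR_RGB2HSV)
    fp=lambda a:(a+.5)/F-.5
    o=((hsv[...,0]<=14)&(hsv[...,1]>150)&(hsv[...,2]>60)).astype(np.uint8)
    N,L,S,C=cv2.connectedComponentsWithStats(o);
    for j in np.argsort(-S[1:,4])[:3]+1: print("orange",S[j])
    i=1+np.argmax(S[1:,4]);v,u=np.nonzero(L==i)
    # width measured in lower part of sleeve
    w=v>v.max()-6*F; a,b=x0+fp(u[w].min()-.5),x0+fp(u[w].max()+.5);r=y0+fp(v.max()+.5)
    th=np.linspace(0,2*np.pi,181)
    def fn(p):
        q=proj(np.c_[p[0]+.011*np.cos(th),p[1]+.011*np.sin(th),np.full(181,zs)],K,T);return [q[:,0].min()/2+q[:,0].max()/2-(a+b)/2,q[:,1].max()-r]
    p=fsolve(fn,[.638,-.073]);q=proj(np.c_[p[0]+.011*np.cos(th),p[1]+.011*np.sin(th),np.full(181,zs)],K,T)
    print("sleeve",p.round(4),"width px",b-a,"pred",np.ptp(q[:,0]))
    return p
if __name__=="__main__":
    p=off(sys.argv[1],float(sys.argv[2]));s=np.array([.6388,-.0739]);dp=s-p
    M=R.from_rotvec(get_state()["tool_rot"]).as_matrix();print("d world mm",dp*1000,"tool",(M.T@np.r_[dp,0]*1000).round(1))
E
python3 off.py scene5 .257
```

```text
orange [   0    0   77  134 8490]
orange [ 164  247  108   67 4206]
orange [   0  186   56  106 3172]
sleeve [ 0.5898 -0.0531] width px 8.625 pred 13.840948423311147
d world mm [ 48.97555791 -20.82494844] tool [ 9.  52.5  0.1]
```

```bash
sed -i 's/    i=1+np.argmax(S\[1:,4\]);v,u/    i=1+np.argmin(np.hypot(C[1:,0]-215,C[1:,1]-285)+1e4*(S[1:,4]<1000));v,u/' off.py; python3 off.py scene5 .257
```

```text
orange [   0    0   77  134 8490]
orange [ 164  247  108   67 4206]
orange [   0  186   56  106 3172]
sleeve [ 0.639  -0.0705] width px 13.5 pred 14.235645214080819
d world mm [-0.15686886 -3.38034884] tool [-2.9  1.7 -0. ]
```

Request:
{"name": "arm_command", "arguments": {
  "motion": [
    [15, -2.4, 1.5, 8, 0],
    [15, -2.4, 1.5, 17, 0],
    [15, -2.4, 1.5, 17, 0],
    [15, -2.4, 1.5, 17, 0]
  ]
}}

```text
time: 10.28
position: [0.6379, -0.0747, 0.3094]
tool_rot: [-2.758, -1.502, 0.002]
ft_force: [-0.8, -0.2, -2.4]
grip_width: 0.274
grip_force: 54.8
```

```bash
python3 - <<'E'
from h import *
print(goal([.638,-.073,.305],57.2-90),get_state()['ft_force'])
im,d,K,T=snap("scene","s6.png")
cv2.imwrite("pics/c6.png",cv2.resize(im[295:350,360:410],(500,550),interpolation=cv2.INTER_CUBIC)[...,::-1])
E
python3 off.py s6 .240
```

```text
('shift', array([ 1.5, -0.8,  4.4]), 'spin', np.float64(-0.0), 'heading', np.float64(-32.8), 'pos', array([ 0.6379, -0.0747,  0.3094]), 'z-tool', array([-0.002,  0.001, -1.   ]), 'q7', np.float64(-0.34)) [-0.79265377 -0.20314645 -2.44222672]
orange [    0     0    77   190 12013]
orange [ 147  304  105   71 4142]
orange [  0 254  26  37 404]
sleeve [ 0.6395 -0.0752] width px 12.375 pred 14.0569416865049
d world mm [-0.66831319  1.28263309] tool [ 0.7 -1.3  0. ]
```

View pics/c6.png

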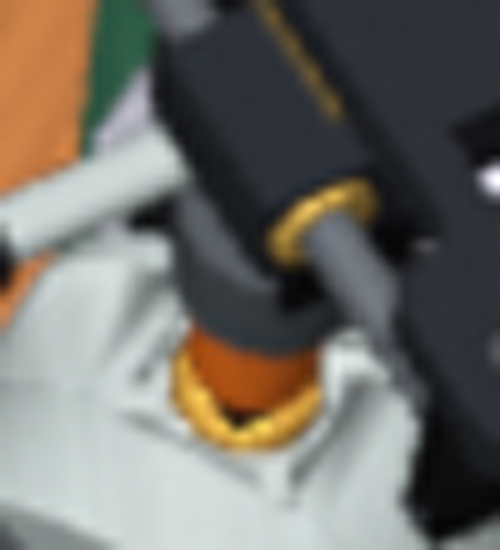

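Crop: the sleeve sits over the brass pinion to within about 1 mm, slightly to the right (sleeve centre 255 against pinion 248). I nudge it and go down gently, watching the force.

Request:
{"name": "arm_command", "arguments": {
  "motion": [
    [15, -0.2, -0.3, 4, 0],
    [15, -0.2, -0.3, 8, 0],
    [15, -0.2, -0.3, 8, 0],
    [15, -0.2, -0.3, 8, 0]
  ]
}}

```text
time: 10.67
position: [0.6379, -0.0748, 0.3018]
tool_rot: [-2.758, -1.503, 0.001]
ft_force: [-0.1, 0.3, -3.0]
grip_width: 0.271
grip_force: 54.8
```

Request:
{"name": "arm_command", "arguments": {
  "motion": [
    [15, 0, 0, 1, 0],
    [15, 0, 0, 2, 0],
    [15, 0, 0, 3, 0],
    [15, 0, 0, 3, 0]
  ]
}}

```text
time: 11.0
position: [0.6383, -0.075, 0.3006]
tool_rot: [2.759, 1.503, 0.003]
ft_force: [-0.7, 0.7, 4.5]
grip_width: 0.272
grip_force: 54.8
```

Contact is at rim height, so I search with spin and small lateral shifts under light pressure.

Request:
{"name": "arm_command", "arguments": {
  "motion": [
    [15, 0, 0, 0, 4],
    [15, 0, 0, 0, 8],
    [15, 0, 0, 0, 8],
    [15, 0, 0, 0, 4],
    [15, 0, 0, 0, 0]
  ]
}}

```text
time: 11.42
position: [0.6388, -0.0753, 0.3008]
tool_rot: [2.753, 1.509, 0.004]
ft_force: [0.4, 0.1, 6.0]
grip_width: 0.274
grip_force: 54.8
```

Request:
{"name": "arm_command", "arguments": {
  "motion": [
    [15, 0, 0, 0, -4],
    [15, 0, 0, 0, -8],
    [15, 0, 0, 0, -8],
    [15, 0, 0, 0, -4],
    [15, 0, 0, 0, 0]
  ]
}}

```text
time: 11.83
position: [0.6389, -0.0751, 0.3008]
tool_rot: [2.759, 1.5, 0.005]
ft_force: [0.2, 0.1, 5.6]
grip_width: 0.274
grip_force: 54.8
```

Request:
{"name": "arm_command", "arguments": {
  "motion": [
    [15, 0.7, 0, 0, 0],
    [15, 1.5, 0, 0, 0],
    [15, 1.5, 0, 0, 0]
  ]
}}

```text
time: 12.08
position: [0.6393, -0.0748, 0.3008]
tool_rot: [2.756, 1.503, 0.002]
ft_force: [-2.1, -1.2, 5.1]
grip_width: 0.273
grip_force: 54.8
```

Request:
{"name": "arm_command", "arguments": {
  "motion": [
    [15, 0, -0.8, 0, 0],
    [15, 0, -1.5, 0, 0],
    [15, 0, -1.5, 0, 0]
  ]
}}

```text
time: 12.33
position: [0.6382, -0.0735, 0.3003]
tool_rot: [2.757, 1.503, 0.003]
ft_force: [0.3, -0.4, -1.9]
grip_width: 0.271
grip_force: 54.8
```

The upward force vanished at (0.6382, -0.0735), so the tip is starting in. I go down further.

Request:
{"name": "arm_command", "arguments": {
  "motion": [
    [15, 0, 0, 1, 0],
    [15, 0, 0, 2, 0],
    [15, 0, 0, 3, 0],
    [15, 0, 0, 3, 0]
  ]
}}

```text
time: 12.67
position: [0.6371, -0.0723, 0.296]
tool_rot: [-2.757, -1.503, 0.001]
ft_force: [-2.7, 0.5, 2.9]
grip_width: 0.273
grip_force: 54.8
```

Request:
{"name": "arm_command", "arguments": {
  "motion": [
    [15, 0, 0, 1, 0],
    [15, 0, 0, 2, 0],
    [15, 0, 0, 2, 0]
  ]
}}

```text
time: 12.92
position: [0.6372, -0.0724, 0.2942]
tool_rot: [-2.757, -1.503, 0.001]
ft_force: [-3.2, 0.6, 4.4]
grip_width: 0.269
grip_force: 54.8
```

It's in: 7 mm deep, and 7 N fits the sleeve spring. I press home.

Request:
{"name": "arm_command", "arguments": {
  "motion": [
    [15, -0.3, -0.3, 2, 0],
    [15, -0.3, -0.3, 4, 0],
    [15, -0.3, -0.3, 6, 0],
    [15, -0.3, -0.3, 7, 0],
    [15, -0.3, -0.3, 7, 0]
  ]
}}

```text
time: 13.33
position: [0.6373, -0.0725, 0.288]
tool_rot: [-2.758, -1.503, -0.002]
ft_force: [-2.5, 1.3, 7.1]
grip_width: 0.27
grip_force: 54.8
```

Request:
{"name": "arm_command", "arguments": {
  "motion": [
    [15, 0, 0, 2, 0],
    [15, 0, 0, 4, 0],
    [15, 0, 0, 5, 0],
    [15, 0, 0, 6, 0],
    [15, 0, 0, 6, 0]
  ]
}}

```text
time: 13.75
position: [0.6374, -0.0726, 0.2836]
tool_rot: [-2.758, -1.503, -0.004]
ft_force: [-4.0, 1.3, 12.9]
grip_width: 0.273
grip_force: 54.8
```

Request:
{"name": "arm_command", "arguments": {
  "motion": [
    [15, 0, 0, 1, 0],
    [15, 0, 0, 2, 0],
    [15, 0, 0, 2, 0],
    [15, 0, 0, 2, 0]
  ]
}}

```text
time: 14.08
position: [0.6374, -0.0726, 0.2835]
tool_rot: [-2.758, -1.504, -0.006]
ft_force: [-7.6, 2.0, 20.1]
grip_width: 0.271
grip_force: 54.8
```

```bash
python3 - <<'E'
from h import *
s=get_state();print(s['position'],s['ft_force'],s['torque'],s['grip_force'],goal([.638,-.073,.2838],-32.8))
im,d,K,T=snap("scene","s7.png")
cv2.imwrite("pics/c7.png",cv2.resize(im[270:370,340:450],(550,500),interpolation=cv2.INTER_CUBIC)[...,::-1])
E
```

```text
[ 0.63744091 -0.0726346   0.28353503] [-7.56413425  2.00301626 20.14993659] [0.64596371 2.13094161 0.00481668] 54.8086790292291 ('shift', array([-0. ,  0.7, -0.3]), 'spin', np.float64(-0.0), 'heading', np.float64(-32.8), 'pos', array([ 0.6374, -0.0726,  0.2835]), 'z-tool', array([ 0.003,  0.002, -1.   ]), 'q7', np.float64(-0.34))
```

View pics/c7.png

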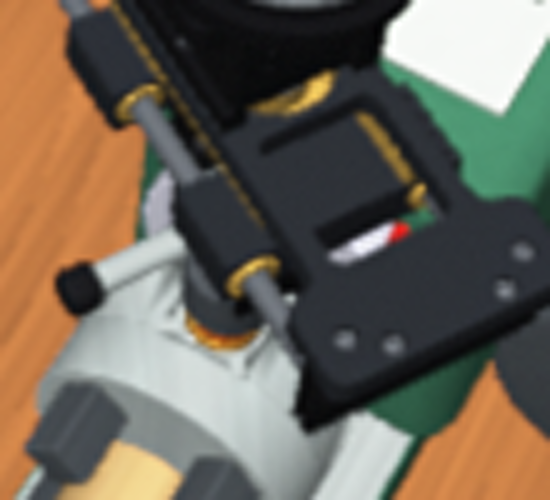

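The housing sits just above the pinion with the sleeve pushed in (crop 222,330). Pressing 2 mm further moved the key only 0.1 mm, so it is home on the floor.

```bash
python3 -c "
from bench import *
print(close_job())"
```

```text
the job is handed in; nothing more can be done
None
```

I handed the job in with the lock ring swung to its red-mark end stop and the chuck key held upright (grip about 55 N), pressed onto the socket floor at about 17.5 mm by my measurements. The bowl and gouge were not touched, and no verdict was returned.

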